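Unlock the red ball case and open its drawer

TASK

On the signing table stand two locked drawer cases of baseballs. On the red case, lift the locking stay by its yellow bar, swinging it up about the lid hinge until it stands upright, then pull the red drawer out by its steel handle, at least halfway (6 cm or more), leave the stay standing and let go. Do not touch the blue case.

Things in the scene. Friction and masses are not known exactly. Their poses are not given: they have to be found in the camera images.
- red_case: Fixed red ball case with one drawer, 180 (x) by 170 (y) by 100 mm high, clear fixed lid. Origin: centre of its underside, on the table; z up, x points from the drawer front (at x = -96 mm) to the back. On its top the lid hinge line, about which the stay turns, runs along y at x = 10, z = 106 mm. A black pen tray and a ball on a black stand stand behind the cases, not needed.
- red_stay (a joint): Angle (rad) of the red case's stay: two thin arms at y = +-53 mm and a yellow bar along y, 12 mm thick, 120 long. At 0 it is down, bar centre at case x = -98, z = 136 mm, tongues under the bar's ends locking the drawer; it grows as the bar swings up and back; 1.34: bar straight above the hinge; stop 1.75. Stiff (2 N at the bar), stays where left; drawer free above 0.3.
- red_drawer (a joint): Metres the red drawer is out: 0 shut, stop 0.12; slides to the case's -x with about 2 N, stays where left; locked (under 10 mm of play) while the stay is down. Handle: steel bar along y, 10 mm thick, 100 mm long, centre at case x = -138 mm (shut), y = 0, z = 70 mm, 37 mm clear of the drawer front, on thin posts at y = +-45 mm.
- blue_case: Fixed blue case of the same shape and size, with its own stay and drawer; origin at the centre of its underside, axes as the red one's. A bystander, not to be touched.

How it is judged:
By the outcome, as a careful person would: the job done as asked, in the order asked, and still so for the second after the job is handed in, with the robot touching nothing.
It also fails if it takes over 45 s, if anything falls off the work surface, if the arm or the gripper's body presses on something with over 40 N, if the wrist force passes 120 N, or if a joint passes its speed limit or range.

ROBOT

A 6-joint arm with a two-finger parallel gripper is mounted at the origin on the work surface. World frame = base frame: x ahead of the robot, y to its left, z up, the work surface at z = 0. Lengths are in mm, angles in rad, forces in N, time in s.
With the tool pointing down it reaches from about 350 to 775 mm from the base axis. Payload 7.3 kg.
Tool frame: the origin (TCP) lies between the finger pads; the fingertips stand 25 mm ahead of it and the grasp point (between the pads) lies 6 mm ahead of it; z points along the fingers, y is the line along which they close (so a half turn about z gives the same grasp; the last joint's range is limited). The gripper opens to 92 mm and grips with 3 to 60 N. Pads are 19 mm wide; open, the fingers measure 130 mm over their backs; the gripper's body (75 mm by 190 mm) begins 47 mm behind the grasp point.
Start: joints at [1.023, 0.342, 1.524, -0, 1.275, -0.146], TCP at [205.301, 483.212, 251.741] pointing down, gripper open.
Joint ranges: [-2.53, 2.53], [-0.77, 2.02], [0.04, 2.7], [-1, 4.14], [0.28, 2.66], [-3.11, 3.11]. Speed limits (rad/s): [2.57, 2.57, 3.14, 3.14, 3.14, 3.14].

INTERFACE

Orientations are given as [roll, pitch, yaw] about the fixed x, y, z axes, in that order (R = Rz(yaw) Ry(pitch) Rx(roll)).
In Python, from plant import bot gives the robot as it stands.
- The arm moves only by the tool play_rows, never from a script. Its argument "commands" is a list of rows, each an object of numbers: "x", "y", "z": the shift along the tool's x, y, z in m; "twist": the turn about the tool's z in degrees. In form: [{"x": .., "y": .., "z": .., "twist": ..}, ...]. A call has exactly 8 rows; each row is the pose to reach, as a shift and turn from the pose commanded when the call began, along the tool's axes at that moment; what a row does not reach only later rows make up. A row lasts 1/10 s, in which the tool goes at most 50 mm and 8.59 degrees, less where a joint would pass 70% of its speed; a pose out of reach is approached as far as the arm can. A call with a gripper value outside its range is refused whole. "jaw" is the closure, from 0 (fully open) to 1 (shut), set as the call begins (left out, the last holds). The fingers move at their own pace and stop on an object; the grip force is fixed at half the most. Time passes only in rows, so rows that repeat a pose let the fingers close, or fill a call up. It gives the time, the measured TCP pose, the force, the opening and the grip force at its end, in the units of the state.
- bot.get_obs(): the state, without advancing time (a new reading comes with each control period).
- bot.capture(name): name is "scene" or "top" or "wrist"; returns a dict with "pixels" (420x560x3 uint8, red, green, blue), "fx", "fy", "cx", "cy" (pixels), "eye" and "rotation" of the camera in the world. Camera axes: x right, y down, z forward; pixel columns grow to the right and rows downward; lengths in mm; the calibration is good to about 2 mm. A picture is of the moment at which its call begins. There is no depth.
- bot.close_job(): hands the job in; it is judged then, once.
The state is a dict: "time": time; "joint_positions": joint angles; "dq": joint speeds; "tau": joint torques, N m; "tool_pos": TCP position; "tcp_rot": TCP orientation; "contact_force": force on the tool from outside, world axes, zero at the start; "moment": the same for the moment, N m; "grip_width": finger opening in mm; "finger_force": force on a finger pad.
Only numpy, scipy, OpenCV 4.12 (cv2) and the standard library are available. Lean on these libraries where they do the work, as an engineer would, in place of code of your own. Each camera call takes 0.05 s, during which the arm holds its last target. There are 200 camera calls.

## Working session

There is one attempt and no reset: what is moved stays moved. The work goes in short steps, Python scripts to look and compute and a tool call to move; the robot and the scene stay as the last step left them, time stands still between calls to the robot, and variables do not carry over. Pictures are saved under pics/ and viewed, at most 10 in all, crops included, and the job is handed in when it is done.

Besides the shell and the picture viewer there is one more tool, called after ">>>" as name([rows], argument=value, ...), one row to a line, values as JSON. play_rows: Moves the arm, as the interface text tells. Its arguments: {"type":"object","properties":{"commands":{"type":"array"},"jaw":{"type":"number"}},"required":["commands"]}

```bash
mkdir -p pics
python3 - <<'E'
from plant import bot
import cv2
for n in("scene","top"):
    c=bot.capture(n); cv2.imwrite(f"pics/{n}0.png",c["pixels"][:,:,::-1])
    print(n,c["fx"],c["cx"],c["cy"],c["eye"],c["rotation"])
o=bot.get_obs();print(o["time"],o["tool_pos"],o["tcp_rot"])
E
```

```text
scene 514.5334823184945 283.7756385921115 209.98215314168425 [ 973.65885686 -461.00184719  829.86496133] [-2.49093001  0.01064925  0.58176201]
top 483.15460942047855 277.3453372192413 213.27673041596907 [ 496.23135242  -10.59594007 1085.21450162] [-3.00409266  0.01213432 -1.56826548]
0.1 [205.11305741 482.93073721 251.1435944 ] [-3.14030418e+00 -2.05012302e-04  2.73980345e+00]
```

View pics/scene0.png

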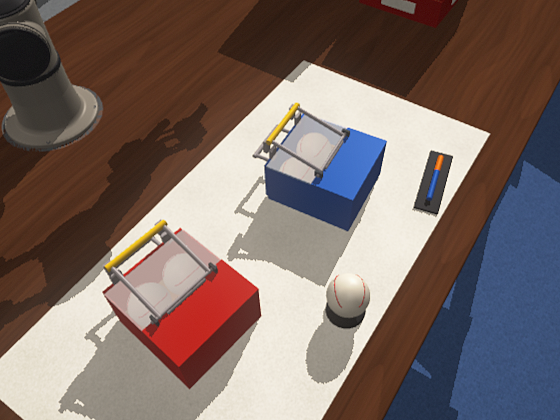

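View pics/top0.png

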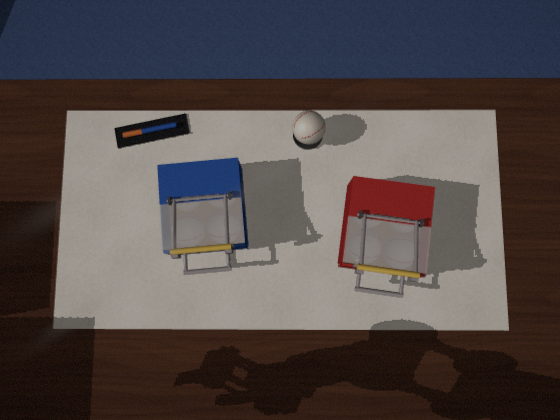

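The scene view shows the red case near (180,300) and the blue near (320,165). In the top view, red is near (388,230) with its yellow bar (358,269)-(418,275) and handle (357,291)-(403,294). Next, enlarged crops.

Run:
```python
import cv2
a=cv2.imread("pics/top0.png")[170:305,325:450]; b=cv2.imread("pics/scene0.png")[210:400,90:275]
a=cv2.resize(a,None,fx=4,fy=4,interpolation=3); b=cv2.resize(b,None,fx=3,fy=3,interpolation=3)
cv2.imwrite("pics/ta.png",a); cv2.imwrite("pics/sb.png",b)
```

```text
(no output)
```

View pics/ta.png

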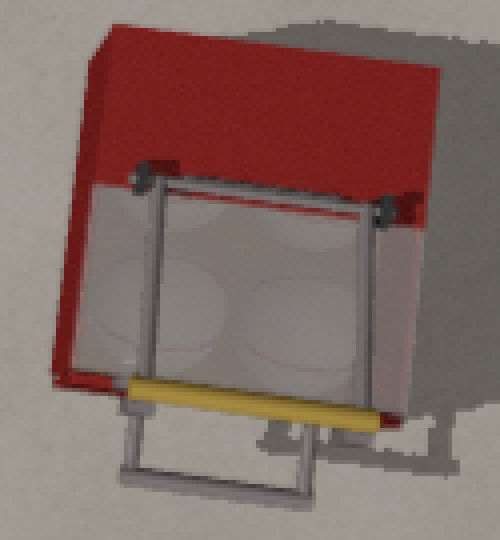

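View pics/sb.png

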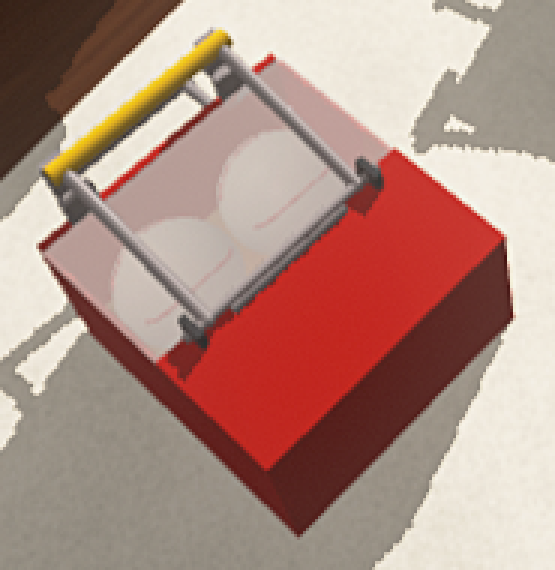

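The top crop shows the back top corners at (113,25) and (440,68), the bar ends at (129,389) and (379,421), and the handle ends at (122,475) and (313,500). The scene crop shows the back corners at (505,238) and (268,470), with their feet at (513,318) and (300,535). The bar ends there are (47,172) and (226,40).

```bash
cat > h.py <<'E'
import numpy as np
from scipy.spatial.transform import Rotation as R
def proj(c,P):
    q=(np.asarray(P)-c["eye"])@R.from_euler("xyz",c["rotation"]).as_matrix()
    return np.c_[c["fx"]*q[:,0]/q[:,2]+c["cx"],c["fy"]*q[:,1]/q[:,2]+c["cy"]]
E
python3 - <<'E'
from h import *
from plant import bot
from scipy.optimize import least_squares
t=bot.capture("top");s=bot.capture("scene")
T=[((90,85,100),(113,25)),((90,-85,100),(440,68)),((-98,60,136),(129,389)),((-98,-60,136),(379,421)),((-138,50,70),(122,475)),((-138,-50,70),(313,500))]
S=[((90,85,100),(505,238)),((90,-85,100),(268,470)),((90,85,0),(513,318)),((90,-85,0),(300,535)),((-98,-60,136),(47,172)),((-98,60,136),(226,40))]
def f(p,per=0):
    M=R.from_euler("z",p[2]).as_matrix();r=[]
    for c,L,o,k in((t,T,(325,170),4),(s,S,(90,210),3)):
        r.append(proj(c,np.array([a for a,_ in L],float)@M.T+[p[0],p[1],0])-(np.array([b for _,b in L])/k+o))
    return np.vstack(r) if per else np.vstack(r).ravel()
z=least_squares(f,[500,-240,0]);print(z.x,np.round(f(z.x,1),1).tolist())
p=z.x;M=R.from_euler("z",p[2]).as_matrix()
for n,a in dict(bar=(-98,0,136),handle=(-138,0,70),hinge=(10,0,106),bartop=(10,0,218)).items(): print(n,np.round(M@a+[p[0],p[1],0],1))
o=bot.get_obs();print(o["time"],o["tool_pos"],R.from_euler("xyz",o["tcp_rot"]).as_matrix().round(3))
E
```

```text
[ 6.12000275e+02 -2.26570759e+02 -1.34248692e-01] [[-0.7, -1.1], [-0.6, -1.0], [-0.4, -0.7], [-1.4, -0.3], [-0.9, -1.5], [-0.5, -1.0], [-0.7, -1.6], [-1.3, -0.1], [-0.5, -0.6], [-1.1, 0.9], [-0.4, 2.1], [-1.6, -1.1]]
bar [ 514.9 -213.5  136. ]
handle [ 475.2 -208.1   70. ]
hinge [ 621.9 -227.9  106. ]
bartop [ 621.9 -227.9  218. ]
0.2 [205.17859685 483.01036113 251.31122943] [[-0.92   0.391 -0.   ]
 [ 0.391  0.92  -0.001]
 [ 0.    -0.001 -1.   ]]
```

>>> play_rows([
  {"x": -0.035,"y": -0.0325,"z": 0,"twist": 8},
  {"x": -0.07,"y": -0.065,"z": 0,"twist": 16},
  {"x": -0.105,"y": -0.0975,"z": 0,"twist": 24},
  {"x": -0.14,"y": -0.13,"z": 0,"twist": 32},
  {"x": -0.174,"y": -0.1625,"z": 0,"twist": 40},
  {"x": -0.209,"y": -0.195,"z": 0,"twist": 48},
  {"x": -0.244,"y": -0.2275,"z": 0,"twist": 56},
  {"x": -0.279,"y": -0.26,"z": 0,"twist": 64},
], jaw=0.4)

```text
time: 1.0
tool_pos: [360.7, 133.0, 251.9]
tcp_rot: [3.141, -0.0, 1.617]
contact_force: [1.3, -0.7, 0.5]
grip_width: 55.2
finger_force: 0.0
```

```bash
cat >> h.py <<'E'
C=np.array([612.0,-226.6,0]);YAW=-0.1342
def case(a): return R.from_euler("z",YAW).apply(a)+C
def go(bot,a):
    """shift (tool axes, mm) for the TCP to reach case point a, and twist to align tool y with case x"""
    o=bot.get_obs();M=R.from_euler("xyz",o["tcp_rot"]).as_matrix();p=o["tool_pos"]
    y=np.arctan2(M[1,1],M[0,1])
    print("t",o["time"],"tcp",p.round(1),"case",R.from_euler("z",-YAW).apply(p-C).round(1),"shift",((case(a)-p)@M).round(1),"twist",np.degrees(y-YAW).round(2),"F",np.round(o["contact_force"],1),"w",o["grip_width"],o["finger_force"],"q",np.round(o["joint_positions"],2))
E
python3 -c "
from h import *;from plant import bot;go(bot,(-98,0,240))"
```

```text
t 1.0 tcp [360.7 133.  251.9] case [-297.1  322.7  251.9] shift [-353.3  137.9   11.9] twist 10.35 F [ 1.3 -0.7  0.5] w 55.20497846517529 0.0 q [0.15 0.08 1.87 0.   1.19 0.11]
```

>>> play_rows([
  {"x": -0.044,"y": 0.017,"z": 0,"twist": 1.5},
  {"x": -0.088,"y": 0.0345,"z": 0,"twist": 3},
  {"x": -0.132,"y": 0.0515,"z": 0,"twist": 4.5},
  {"x": -0.176,"y": 0.069,"z": 0,"twist": 6},
  {"x": -0.22,"y": 0.086,"z": 0.004,"twist": 7.5},
  {"x": -0.264,"y": 0.1035,"z": 0.008,"twist": 9},
  {"x": -0.309,"y": 0.1205,"z": 0.012,"twist": 10.3},
  {"x": -0.353,"y": 0.138,"z": 0.012,"twist": 10.3},
])

```text
time: 1.8
tool_pos: [516.7, -212.4, 238.9]
tcp_rot: [-3.14, -0.001, 1.442]
contact_force: [0.4, 0.3, 1.1]
grip_width: 55.1
finger_force: 0.0
```

Run:
```python
from h import *;from plant import bot;import cv2
c=bot.capture("wrist");im=c["pixels"][:,:,::-1].copy()
P=[case(a) for a in((-98,60,136),(-98,-60,136),(-138,50,70),(-138,-50,70))]
for u,v in proj(c,P): cv2.circle(im,(int(u),int(v)),3,(0,255,0),1)
cv2.imwrite("pics/w1.png",im)
go(bot,(-98,0,142))
```

```text
t 1.85 tcp [ 519.1 -218.8  238.5] case [-93.1  -4.7 238.5] shift [ 5.1 -5.1 96.5] twist 0.16 F [ 0.3 -5.5  0. ] w 55.16583136275978 0.0 q [-0.53  0.42  1.44 -0.    1.28 -0.4 ]
```

View pics/w1.png

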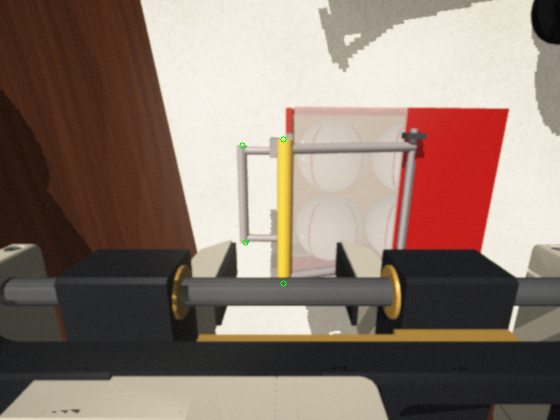

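The overlay of predicted bar and handle ends falls on their pictured ends: bar (283,140), handle (243,146) and (245,242). So the pose holds to about 2 mm.

>>> play_rows([
  {"x": 0,"y": 0,"z": 0},
  {"x": 0,"y": 0,"z": 0.01},
  {"x": 0,"y": 0,"z": 0.025},
  {"x": 0,"y": 0,"z": 0.04},
  {"x": 0,"y": 0,"z": 0.05},
  {"x": 0,"y": 0,"z": 0.05},
  {"x": 0,"y": 0,"z": 0.05},
  {"x": 0,"y": 0,"z": 0.05},
])

```text
invalid input at $.commands[0]: expected keys x, y, z, twist
```

```bash
python3 -c "
from h import *;from plant import bot;go(bot,(-98,0,142))"
```

```text
t 1.85 tcp [ 519.1 -218.8  238.5] case [-93.1  -4.7 238.5] shift [ 5.1 -5.1 96.5] twist 0.16 F [ 0.3 -5.5  0. ] w 55.16583136275978 0.0 q [-0.53  0.42  1.44 -0.    1.28 -0.4 ]
```

>>> play_rows([
  {"x": 0,"y": 0,"z": 0,"twist": 0},
  {"x": 0,"y": 0,"z": 0.01,"twist": 0},
  {"x": 0,"y": 0,"z": 0.025,"twist": 0},
  {"x": 0,"y": 0,"z": 0.04,"twist": 0},
  {"x": 0,"y": 0,"z": 0.05,"twist": 0},
  {"x": 0,"y": 0,"z": 0.05,"twist": 0},
  {"x": 0,"y": 0,"z": 0.05,"twist": 0},
  {"x": 0,"y": 0,"z": 0.05,"twist": 0},
])

```text
time: 2.65
tool_pos: [516.9, -210.4, 190.5]
tcp_rot: [3.14, 0.0, 1.443]
contact_force: [1.2, -0.5, -0.5]
grip_width: 55.0
finger_force: 0.0
```

```bash
python3 -c "
from h import *;from plant import bot;go(bot,(-98,0,142))"
```

```text
t 2.65 tcp [ 516.9 -210.4  190.5] case [-96.4   3.3 190.5] shift [-3.3 -1.7 48.5] twist 0.39 F [ 1.2 -0.5 -0.5] w 55.009033786111615 0.0 q [-0.52  0.46  1.52  0.    1.16 -0.4 ]
```

>>> play_rows([
  {"x": -0.001,"y": -0.001,"z": 0.01,"twist": 0.2},
  {"x": -0.002,"y": -0.002,"z": 0.02,"twist": 0.4},
  {"x": -0.003,"y": -0.002,"z": 0.03,"twist": 0.4},
  {"x": -0.003,"y": -0.002,"z": 0.04,"twist": 0.4},
  {"x": -0.003,"y": -0.002,"z": 0.048,"twist": 0.4},
  {"x": -0.003,"y": -0.002,"z": 0.048,"twist": 0.4},
  {"x": -0.003,"y": -0.002,"z": 0.048,"twist": 0.4},
  {"x": -0.003,"y": -0.002,"z": 0.048,"twist": 0.4},
])

```text
time: 3.45
tool_pos: [514.5, -213.4, 142.1]
tcp_rot: [3.141, 0.0, 1.436]
contact_force: [0.2, -0.2, -0.7]
grip_width: 54.9
finger_force: 0.0
```

>>> play_rows([
  {"x": 0,"y": 0,"z": 0,"twist": 0},
  {"x": 0,"y": 0,"z": 0,"twist": 0},
  {"x": 0,"y": 0,"z": 0,"twist": 0},
  {"x": 0,"y": 0,"z": 0,"twist": 0},
  {"x": 0,"y": 0,"z": 0,"twist": 0},
  {"x": 0,"y": 0,"z": 0,"twist": 0},
  {"x": 0,"y": 0,"z": 0,"twist": 0},
  {"x": 0,"y": 0,"z": 0,"twist": 0},
], jaw=1)

```text
time: 4.25
tool_pos: [515.1, -213.4, 141.8]
tcp_rot: [3.139, 0.0, 1.436]
contact_force: [6.1, 0.3, -2.6]
grip_width: 11.2
finger_force: 30.0
```

```bash
python3 -c "
from h import *;from plant import bot;go(bot,(-98,0,142))
r=np.hypot(108,30);a0=np.arctan2(30,108)
for i in range(1,25):
    t=1.36*i/24; print(i,round(t,3),'y',round(108-r*np.cos(a0+t),1),'z',round(-(r*np.sin(a0+t)-30),1))"
```

```text
t 4.25 tcp [ 515.1 -213.4  141.8] case [-9.780e+01  1.000e-01  1.418e+02] shift [-0.1 -0.2 -0.2] twist -0.04 F [ 6.1  0.3 -2.6] w 11.193560751592267 29.997239112854004 q [-0.53  0.51  1.59  0.    1.04 -0.4 ]
1 0.057 y 1.9 z -6.1
2 0.113 y 4.1 z -12.0
3 0.17 y 6.6 z -17.8
4 0.227 y 9.5 z -23.5
5 0.283 y 12.7 z -29.0
6 0.34 y 16.2 z -34.3
7 0.397 y 20.0 z -39.4
8 0.453 y 24.0 z -44.3
9 0.51 y 28.4 z -48.9
10 0.567 y 33.0 z -53.3
11 0.623 y 37.8 z -57.4
12 0.68 y 42.9 z -61.2
13 0.737 y 48.2 z -64.8
14 0.793 y 53.6 z -68.0
15 0.85 y 59.3 z -70.9
16 0.907 y 65.1 z -73.5
17 0.963 y 71.0 z -75.8
18 1.02 y 77.0 z -77.7
19 1.077 y 83.2 z -79.3
20 1.133 y 89.4 z -80.5
21 1.19 y 95.7 z -81.4
22 1.247 y 102.0 z -81.9
23 1.303 y 108.4 z -82.1
24 1.36 y 114.7 z -81.9
```

>>> play_rows([
  {"x": 0,"y": 0.002,"z": -0.006,"twist": 0},
  {"x": 0,"y": 0.004,"z": -0.012,"twist": 0},
  {"x": 0,"y": 0.0065,"z": -0.018,"twist": 0},
  {"x": 0,"y": 0.0095,"z": -0.0235,"twist": 0},
  {"x": 0,"y": 0.0125,"z": -0.029,"twist": 0},
  {"x": 0,"y": 0.016,"z": -0.0345,"twist": 0},
  {"x": 0,"y": 0.02,"z": -0.0395,"twist": 0},
  {"x": 0,"y": 0.024,"z": -0.0445,"twist": 0},
])

```text
time: 5.05
tool_pos: [537.7, -216.5, 185.4]
tcp_rot: [-3.14, -0.0, 1.436]
contact_force: [3.7, -2.7, -10.2]
grip_width: 11.0
finger_force: 30.0
```

>>> play_rows([
  {"x": 0,"y": 0.0045,"z": -0.0045,"twist": 0},
  {"x": 0,"y": 0.009,"z": -0.009,"twist": 0},
  {"x": 0,"y": 0.014,"z": -0.013,"twist": 0},
  {"x": 0,"y": 0.019,"z": -0.017,"twist": 0},
  {"x": 0,"y": 0.024,"z": -0.0205,"twist": 0},
  {"x": 0,"y": 0.0295,"z": -0.0235,"twist": 0},
  {"x": 0,"y": 0.0355,"z": -0.0265,"twist": 0},
  {"x": 0,"y": 0.041,"z": -0.029,"twist": 0},
])

```text
time: 5.85
tool_pos: [578.5, -222.2, 217.2]
tcp_rot: [3.142, 0.001, 1.436]
contact_force: [-7.8, -0.6, 5.4]
grip_width: 11.3
finger_force: 30.0
```

>>> play_rows([
  {"x": 0,"y": 0.006,"z": -0.0025,"twist": 0},
  {"x": 0,"y": 0.012,"z": -0.004,"twist": 0},
  {"x": 0,"y": 0.018,"z": -0.006,"twist": 0},
  {"x": 0,"y": 0.0245,"z": -0.007,"twist": 0},
  {"x": 0,"y": 0.0305,"z": -0.008,"twist": 0},
  {"x": 0,"y": 0.037,"z": -0.0085,"twist": 0},
  {"x": 0,"y": 0.0435,"z": -0.0085,"twist": 0},
  {"x": 0,"y": 0.047,"z": -0.0085,"twist": 0},
])

```text
time: 6.65
tool_pos: [626.2, -228.8, 224.5]
tcp_rot: [3.14, 0.001, 1.436]
contact_force: [-3.9, -3.0, 6.0]
grip_width: 11.4
finger_force: 30.0
```

```bash
python3 -c "
from h import *;from plant import bot;import cv2
cv2.imwrite('pics/s2.png',bot.capture('scene')['pixels'][:,:,::-1]);go(bot,(10,0,224))"
```

```text
t 6.7 tcp [ 626.5 -228.9  224.3] case [ 14.7  -0.3 224.3] shift [ 0.3 -4.7  0.3] twist -0.03 F [-0.6 -3.4  5.2] w 11.18144313699903 30.001292824745178 q [-0.47  0.63  1.13 -0.    1.38 -0.33]
```

View pics/s2.png

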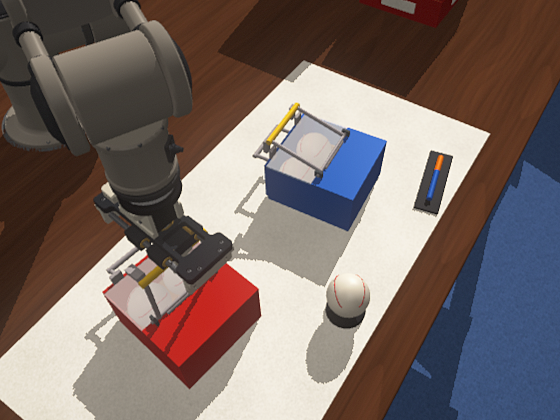

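The bar (about 155,275) is held upright above the hinge. The blue case is untouched.

>>> play_rows([
  {"x": 0,"y": 0,"z": 0,"twist": 0},
  {"x": 0,"y": 0,"z": 0,"twist": 0},
  {"x": 0,"y": 0,"z": 0,"twist": 0},
  {"x": 0,"y": 0,"z": 0,"twist": 0},
  {"x": 0,"y": 0,"z": -0.01,"twist": 0},
  {"x": 0,"y": 0,"z": -0.025,"twist": 0},
  {"x": 0,"y": 0,"z": -0.04,"twist": 0},
  {"x": 0,"y": 0,"z": -0.06,"twist": 0},
], jaw=0.66)

```text
time: 7.5
tool_pos: [625.0, -228.1, 284.5]
tcp_rot: [-3.141, -0.0, 1.436]
contact_force: [-0.8, 0.5, -0.9]
grip_width: 31.1
finger_force: 0.0
```

```bash
python3 -c "
from h import *;from plant import bot;go(bot,(-138,0,284))"
```

```text
t 7.5 tcp [ 625.  -228.1  284.5] case [1.310e+01 2.000e-01 2.845e+02] shift [  -0.3 -151.1    0.6] twist -0.03 F [-0.8  0.5 -0.9] w 31.09625409152155 0.0 q [-0.47  0.6   1.02  0.    1.52 -0.33]
```

>>> play_rows([
  {"x": 0,"y": -0.015,"z": 0,"twist": 0},
  {"x": 0,"y": -0.045,"z": 0,"twist": 0},
  {"x": 0,"y": -0.08,"z": 0,"twist": 0},
  {"x": 0,"y": -0.115,"z": 0,"twist": 0},
  {"x": 0,"y": -0.14,"z": 0,"twist": 0},
  {"x": 0,"y": -0.151,"z": 0,"twist": 0},
  {"x": 0,"y": -0.151,"z": 0.02,"twist": 0},
  {"x": 0,"y": -0.151,"z": 0.05,"twist": 0},
])

```text
time: 8.3
tool_pos: [477.0, -208.9, 235.7]
tcp_rot: [3.135, 0.002, 1.436]
contact_force: [1.1, -0.5, -0.2]
grip_width: 31.6
finger_force: 0.0
```

>>> play_rows([
  {"x": 0,"y": 0,"z": 0.03,"twist": 0},
  {"x": 0,"y": 0,"z": 0.06,"twist": 0},
  {"x": 0,"y": 0,"z": 0.08,"twist": 0},
  {"x": 0,"y": 0,"z": 0.095,"twist": 0},
  {"x": 0,"y": 0,"z": 0.105,"twist": 0},
  {"x": 0,"y": 0,"z": 0.105,"twist": 0},
  {"x": 0,"y": 0,"z": 0.105,"twist": 0},
  {"x": 0,"y": 0,"z": 0.105,"twist": 0},
])

```text
time: 9.1
tool_pos: [476.2, -208.4, 129.7]
tcp_rot: [3.14, 0.001, 1.436]
contact_force: [0.1, -0.3, 0.6]
grip_width: 30.9
finger_force: 0.0
```

Run:
```python
from h import *;from plant import bot;import cv2
go(bot,(-138,0,80))
a=bot.capture("scene")["pixels"][:,:,::-1];b=bot.capture("top")["pixels"][:,:,::-1]
c=bot.capture("wrist");im=c["pixels"][:,:,::-1].copy()
for u,v in proj(c,[case(p) for p in((-138,50,70),(-138,-50,70),(10,60,218))]): cv2.circle(im,(int(u),int(v)),3,(0,255,0),1)
cv2.imwrite("pics/m3.png",np.hstack([im[:,100:500],cv2.resize(a[180:390,80:280],None,fx=2,fy=2)]))
```

```text
t 9.1 tcp [ 476.2 -208.4  129.7] case [-1.370e+02 -1.000e-01  1.297e+02] shift [ 0.1 -1.1 49.7] twist -0.03 F [ 0.1 -0.3  0.6] w 30.890081929794324 0.0 q [-0.56  0.46  1.71  0.    0.97 -0.43]
```

View pics/m3.png

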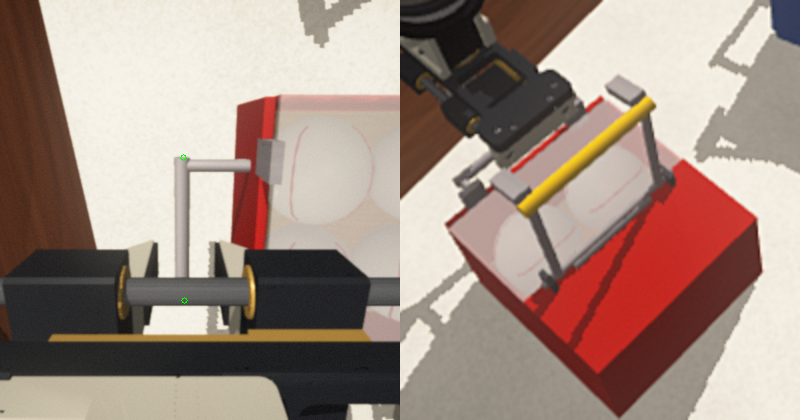

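The handle (182,157) lies centred between the fingers, and the stay stands upright with its bar clear of the gripper.

>>> play_rows([
  {"x": 0,"y": -0.001,"z": 0.01,"twist": 0},
  {"x": 0,"y": -0.001,"z": 0.02,"twist": 0},
  {"x": 0,"y": -0.001,"z": 0.03,"twist": 0},
  {"x": 0,"y": -0.001,"z": 0.04,"twist": 0},
  {"x": 0,"y": -0.001,"z": 0.05,"twist": 0},
  {"x": 0,"y": -0.001,"z": 0.051,"twist": 0},
  {"x": 0,"y": -0.001,"z": 0.051,"twist": 0},
  {"x": 0,"y": -0.001,"z": 0.051,"twist": 0},
])

```text
time: 10.05
tool_pos: [474.8, -208.0, 77.9]
tcp_rot: [3.141, 0.0, 1.436]
contact_force: [0.3, 0.2, -0.0]
grip_width: 31.6
finger_force: 0.0
```

>>> play_rows([
  {"x": 0,"y": 0,"z": 0,"twist": 0},
  {"x": 0,"y": 0,"z": 0,"twist": 0},
  {"x": 0,"y": 0,"z": 0,"twist": 0},
  {"x": 0,"y": 0,"z": 0,"twist": 0},
  {"x": 0,"y": 0,"z": 0,"twist": 0},
  {"x": 0,"y": 0,"z": 0,"twist": 0},
  {"x": 0,"y": 0,"z": 0,"twist": 0},
  {"x": 0,"y": 0,"z": 0,"twist": 0},
], jaw=1)

```text
time: 10.85
tool_pos: [474.6, -207.9, 77.9]
tcp_rot: [3.141, -0.0, 1.436]
contact_force: [-0.5, 0.5, 4.2]
grip_width: 9.1
finger_force: 30.0
```

Handle gripped, so I'll pull 90 mm along tool -y.

>>> play_rows([
  {"x": 0,"y": -0.004,"z": 0,"twist": 0},
  {"x": 0,"y": -0.01,"z": 0,"twist": 0},
  {"x": 0,"y": -0.017,"z": 0,"twist": 0},
  {"x": 0,"y": -0.024,"z": 0,"twist": 0},
  {"x": 0,"y": -0.031,"z": 0,"twist": 0},
  {"x": 0,"y": -0.038,"z": 0,"twist": 0},
  {"x": 0,"y": -0.045,"z": 0,"twist": 0},
  {"x": 0,"y": -0.05,"z": 0,"twist": 0},
])

```text
time: 11.65
tool_pos: [424.3, -201.0, 77.9]
tcp_rot: [-3.142, -0.0, 1.436]
contact_force: [2.2, 2.2, 6.8]
grip_width: 8.6
finger_force: 30.0
```

>>> play_rows([
  {"x": 0,"y": -0.006,"z": 0,"twist": 0},
  {"x": 0,"y": -0.013,"z": 0,"twist": 0},
  {"x": 0,"y": -0.02,"z": 0,"twist": 0},
  {"x": 0,"y": -0.027,"z": 0,"twist": 0},
  {"x": 0,"y": -0.034,"z": 0,"twist": 0},
  {"x": 0,"y": -0.039,"z": 0,"twist": 0},
  {"x": 0,"y": -0.042,"z": 0,"twist": 0},
  {"x": 0,"y": -0.042,"z": 0,"twist": 0},
])

```text
time: 12.45
tool_pos: [382.2, -195.1, 77.8]
tcp_rot: [-3.14, -0.001, 1.436]
contact_force: [-1.4, 2.0, 8.3]
grip_width: 9.0
finger_force: 30.0
```

>>> play_rows([
  {"x": 0,"y": 0,"z": 0,"twist": 0},
  {"x": 0,"y": 0,"z": 0,"twist": 0},
  {"x": 0,"y": 0,"z": 0,"twist": 0},
  {"x": 0,"y": 0,"z": 0,"twist": 0},
  {"x": 0,"y": 0,"z": 0,"twist": 0},
  {"x": 0,"y": 0,"z": 0,"twist": 0},
  {"x": 0,"y": 0,"z": 0,"twist": 0},
  {"x": 0,"y": 0,"z": 0,"twist": 0},
], jaw=0.68)

```text
time: 13.25
tool_pos: [383.4, -195.5, 77.7]
tcp_rot: [-3.142, -0.0, 1.436]
contact_force: [-0.4, -0.4, 0.3]
grip_width: 29.3
finger_force: 0.0
```

>>> play_rows([
  {"x": 0,"y": 0,"z": -0.01,"twist": 0},
  {"x": 0,"y": 0,"z": -0.025,"twist": 0},
  {"x": 0,"y": 0,"z": -0.045,"twist": 0},
  {"x": 0,"y": 0,"z": -0.07,"twist": 0},
  {"x": 0,"y": 0,"z": -0.095,"twist": 0},
  {"x": 0,"y": 0,"z": -0.11,"twist": 0},
  {"x": 0,"y": 0,"z": -0.12,"twist": 0},
  {"x": 0,"y": 0,"z": -0.12,"twist": 0},
])

```text
time: 14.05
tool_pos: [383.9, -195.8, 199.1]
tcp_rot: [3.139, 0.001, 1.436]
contact_force: [0.7, 0.5, -1.0]
grip_width: 29.2
finger_force: 0.0
```

Run:
```python
from h import *;from plant import bot;import cv2
go(bot,(-138,0,80))
a=bot.capture("scene")["pixels"][:,:,::-1];b=bot.capture("top");im=b["pixels"][:,:,::-1].copy()
for u,v in proj(b,[case(p) for p in((-230,50,70),(-230,-50,70),(10,60,218),(10,-60,218))]): cv2.circle(im,(int(u),int(v)),2,(0,255,0),1)
cv2.imwrite("pics/m4.png",np.hstack([cv2.resize(im[140:350,300:480],None,fx=2,fy=2),a[:,40:470]]))
```

```text
t 14.05 tcp [ 383.9 -195.8  199.1] case [-230.2   -0.   199.1] shift [  0.3  91.9 119.3] twist -0.03 F [ 0.7  0.5 -1. ] w 29.240011847879014 0.0 q [-0.65  0.23  1.85  0.    1.06 -0.52]
```

View pics/m4.png

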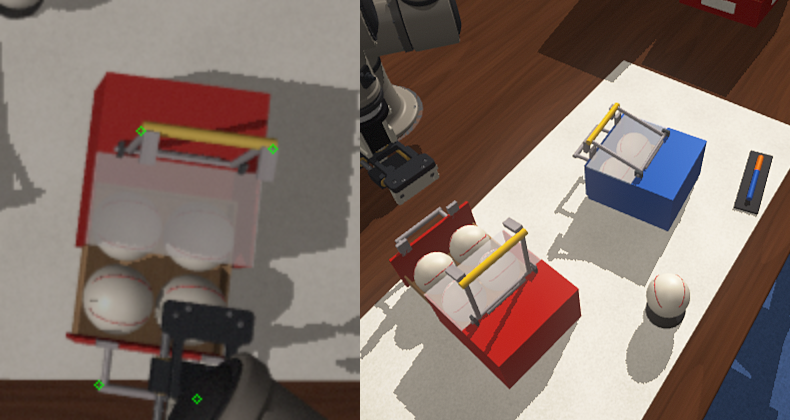

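The drawer is out about 92 mm: its handle end (99,384) sits on the predicted point. The stay's bar, (140,130)-(273,148), stands upright above the hinge, the gripper is clear of everything, and the blue case is untouched.

```bash
python3 -c "
from plant import bot;print(bot.close_job())"
```

```text
the job is handed in; nothing more can be done
None
```

I handed the job in at about 14 s: the red stay stands upright, the red drawer is out about 92 mm and released, and the blue case was not touched.

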